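# Strip a flanged bearing unit onto its stands

## Task

Take the bearing unit on the bench apart and set every part upright on its own stand: the stub shaft in the bored block, the cover ring over the stout wooden peg, and the housing, with the bearing still in it, down over the post of the press-out stand until its flange lies flat on the base, so that the post pushes the bearing up out of the bore. Then grip the raised bearing and thread it over the slim steel peg, right down, without dropping it; the housing stays on the press-out stand. Leave the tape measure and the roll of tape where they lie.

Things in the scene. Friction and masses are not known exactly. Their poses are not given: they have to be found in the camera images.
- shaft_mid (a point): stub shaft of bright steel, upright, 82 mm long; this point is on its axis half-way up (41 mm above its foot), z along the axis. From the foot up: shank of 17 mm diameter and 24 mm length with a tapered end, collar of 30 mm diameter and 6 mm height, then a plain journal of 24 mm diameter to the top. At the start the shank stands loosely in the bearing, the collar rests on the bearing, and the journal stands 34 mm proud of the cover ring, where it can be gripped.
- cover_mid (a point): cover ring of aluminium, 21 mm high, clear hole of 40 mm diameter right through; this point is on its axis half-way up (10.5 mm above its underside), z up. From below: spigot 47 mm diameter, 3 mm high (at the start it sits in the housing's bore); flange 60 mm diameter, 4 mm thick; hub 50 mm diameter, 14 mm high, which is gripped.
- bearing_mid (a point): ball bearing, steel rings with a black seal between, outer diameter 47 mm, bore 20 mm, 18 mm high; this point is its centre (9 mm above its underside), z up. At the start it lies in the housing's bore, its top 4 mm below the housing's top face, seen through the cover ring round the shaft's collar.
- housing_mid (a point): housing, grey cast iron, 32 mm high, round body of 60 mm diameter with an oval two-bolt flange at the foot (112 mm long along its x, 60 mm wide along its y, 10 mm thick); this point is on its axis half-way up (16 mm above its underside), z up. Stepped bore: 49 mm diameter from the top down to 10 mm above the underside, then a hole of 42 mm diameter through the bottom; the bearing rests loosely on that step. Grip the body along y, across 60 mm.
- press_stand: press-out stand, fixed: round dark steel base, 112 mm diameter and 12 mm thick, with a bright hollow-topped steel post in the middle, 36 mm diameter with a chamfered rim, its top 40 mm above the bench (28 mm above the base). Origin: centre of the underside, z up. With the housing flat on the base the post holds the bearing 18 mm higher in the housing, 14 mm proud of its top face.
- stout_peg: peg stand for the cover ring, fixed: plywood base 76 x 76 x 18 mm with a wooden peg of 28 mm diameter in the middle, rounded tip 50 mm above the bench. Origin: centre of the underside, z up.
- slim_peg: peg stand for the bearing, fixed: plywood base 76 x 76 x 18 mm with a steel pin of 12 mm diameter in the middle, tapering over its last 10 mm to a tip 54 mm above the bench. Origin: centre of the underside, z up.
- bored_block: hardwood block for the shaft, fixed: 70 x 70 mm, 34 mm high, with an upright hole of 25 mm diameter right through its middle; the shaft's shank goes in and its collar rests on the top face. Origin: centre of the underside, z up.
- tape_measure: bystander: yellow tape measure, 36 x 70 x 63 mm, standing on the bench; origin at the centre of its underside
- tape_2: bystander: small roll of black tape, 62 mm diameter, 19 mm high, lying on the bench; origin at the centre of its underside

How it is judged:
By the outcome, as a careful person would: the job done as asked, in the order asked, and still so for the second after the job is handed in, with the robot touching nothing.
It also fails if it takes over 115 s, if anything falls off the work surface, if the arm or the gripper's body presses on something with over 40 N, if the wrist force passes 120 N, or if a joint passes its speed limit or range.

## Robot

A 6-joint arm with a two-finger parallel gripper is mounted at the origin on a cart in front of the work surface, level with it; the furniture and walls round the work are solid. World frame = base frame: x ahead of the robot, y to its left, z up, the work surface at z = 0. Lengths are in m, angles in rad, forces in N, time in s.
With the tool pointing down it reaches from about 0.375 to 0.975 m from the base axis. Payload 3.8 kg.
Tool frame: the origin (TCP) lies on the centre line of the jaws, within the pads' length; the fingertips stand 17 mm ahead of it and the grasp point (between the pads) lies 2 mm behind it (bot.tip_extent is the distance from the TCP to the fingertips, in m); z points along the fingers, y is the line along which they close (so a half turn about z gives the same grasp; the last joint's range is limited). The gripper opens to 85 mm and grips with 20 to 120 N. Pads are 22 mm wide; open, the fingers measure 114 mm over their backs; the gripper's body (76 mm by 85 mm) begins 54 mm behind the grasp point. The pads swing forward as they close: fully open they stand 13 mm farther back than shut.
Start: joints at [1.302, 0.264, 1.604, -0, 1.274, -0.037], TCP at [0.155, 0.657, 0.248] pointing down, gripper open.
Joint ranges: [-2.63, 2.63], [-0.94, 2.18], [0.31, 2.57], [-1.31, 4.45], [0, 2.66], [-2.55, 2.55]. Speed limits (rad/s): [2.57, 2.57, 3.14, 3.14, 3.14, 3.14].

## Interface

Orientations are given as a rotation vector (axis times angle).
In Python, from workcell import readout, read_camera, finish_job, bot gives the robot as it stands.
- The arm moves only by the tool jog_arm, never from a script. Its argument "deltas" is one flat list of numbers, 7 for each row, row after row: the shift along the tool's x, y, z in m, then the turn, a rotation vector about the tool's x, y, z in degrees, then the gripper command: -1 is shut, 1 is fully open, values between are in proportion. A call has 1 to 8 rows; each row is the pose to reach, as a shift and turn from the pose commanded when the call began, along the tool's axes at that moment; what a row does not reach only later rows make up. A row lasts 1/10 s, in which the tool goes at most 50 mm and 8.59 degrees, less where a joint would pass 70% of its speed; a pose out of reach is approached as far as the arm can. A call with a gripper value outside its range is refused whole. The fingers move at their own pace and stop on an object; "squeeze" is the grip in N (left out, the last holds). Time passes only in rows, so rows that repeat a pose let the fingers close. It gives the time, the measured TCP pose, the force, the opening and the grip force at its end, in the units of the state.
- readout.read_state(): the state, without advancing time (a new reading comes with each control period).
- read_camera(name): name is "scene" or "top" or "wrist"; returns a dict with "color" (480x640x3 uint8, blue, green, red), "fx", "fy", "cx", "cy" (pixels), "origin" and "attitude" of the camera in the world. Camera axes: x right, y down, z forward; pixel columns grow to the right and rows downward; lengths in m; the calibration is good to about 2 mm. A picture is of the moment at which its call begins. There is no depth.
- finish_job(): hands the job in; it is judged then, once.
The state is a dict: "time": time; "q": joint angles; "joint_vel": joint speeds; "joint_torque": joint torques, N m; "tool_pos": TCP position; "tcp_rot": TCP orientation; "wrist_force": force on the tool from outside, world axes, zero at the start; "torque": the same for the moment, N m; "width": opening from 0.0 (shut) to 1.0 (fully open); "grip_force": force on a finger pad.
Only numpy, scipy, OpenCV 4.12 (cv2) and the standard library are available. Lean on these libraries where they do the work, as an engineer would, in place of code of your own. Each camera call takes 0.05 s, during which the arm holds its last target. There are 200 camera calls.

## Working session

There is one attempt and no reset: what is moved stays moved. The work goes in short steps, Python scripts to look and compute and a tool call to move; the robot and the scene stay as the last step left them, time stands still between calls to the robot, and variables do not carry over. Pictures are saved under pics/ and viewed, at most 14 in all, crops included, and the job is handed in when it is done.

Besides the shell and the picture viewer there is one more tool, called after "Request:" in YAML: its name, and indented under it one key for each argument. jog_arm: Moves the arm, as the interface text tells. Its arguments: {"type":"object","properties":{"deltas":{"type":"array"},"squeeze":{"type":"number"}},"required":["deltas"]}

```bash
mkdir -p pics; ls; cat > h.py <<'E'
import numpy as np, cv2
from scipy.spatial.transform import Rotation as R
from workcell import readout, read_camera, finish_job, bot
def att(c):
    a=np.array(c["attitude"],float)
    return a if a.shape==(3,3) else R.from_rotvec(a).as_matrix()
def ray(c,u,v,z):
    d=att(c)@np.array([(u-c["cx"])/c["fx"],(v-c["cy"])/c["fy"],1]); o=np.array(c["origin"])
    return o+d*(z-o[2])/d[2]
def proj(c,p):
    q=att(c).T@(np.array(p)-np.array(c["origin"])); return c["cx"]+c["fx"]*q[0]/q[2], c["cy"]+c["fy"]*q[1]/q[2]
def snap(n,f):
    c=read_camera(n); cv2.imwrite("pics/%s.png"%f,c["color"]); return c
E
python3 - <<'E'
from h import *
import pickle
for n in ["top","scene"]:
    c=snap(n,n+"0"); pickle.dump(c,open(n+".pkl","wb")); print(n,c["fx"],c["fy"],c["cx"],c["cy"],c["origin"],c["attitude"])
s=readout.read_state(); print({k:np.round(v,3) for k,v in s.items()}, bot.tip_extent)
E
```

```text
pics
top 497.1875374787397 497.1875374787397 313.2116561686785 241.3372023014357 [ 0.43112583 -0.01090927  1.40795656] [-2.18313008  2.17005857 -0.09031347]
scene 498.95035444589536 498.95035444589536 327.48331413862087 241.32910764110426 [-0.0166388  -0.59566479  0.71307745] [-2.09661755  0.83616559 -0.40510652]
{'time': np.float64(0.1), 'q': array([ 1.302,  0.265,  1.605, -0.   ,  1.274, -0.037]), 'joint_vel': array([-0.001, -0.002, -0.003, -0.001,  0.002, -0.002]), 'joint_torque': array([ 1.000e-03, -5.167e+01, -3.686e+01, -0.000e+00,  6.000e-03,
       -0.000e+00]), 'tool_pos': array([0.155, 0.656, 0.247]), 'tcp_rot': array([-3.63e-01, -3.12e+00,  3.00e-03]), 'wrist_force': array([ 0.053, -0.031, -0.318]), 'torque': array([-0.022, -0.037, -0.028]), 'grip_force': np.float64(0.0), 'width': np.float64(1.002)} 0.017
```

View pics/top0.png

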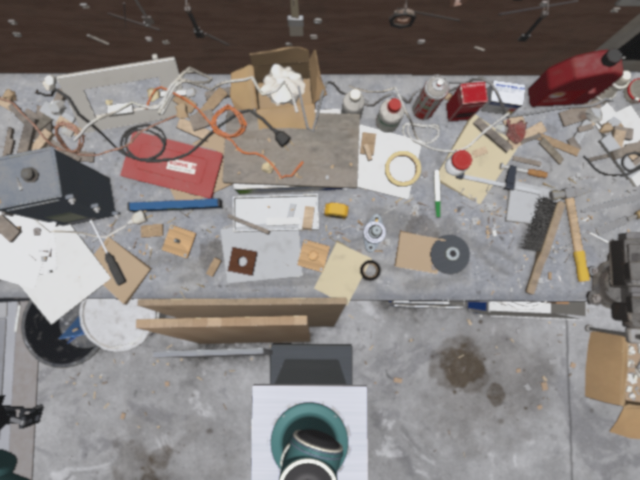

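View pics/scene0.png

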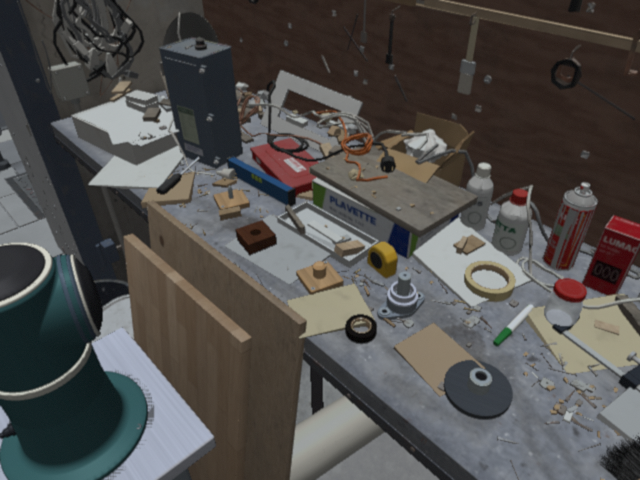

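The top view shows the bearing unit at (375,232), press stand (450,254), stout peg (313,256), bored block (242,261), slim peg (179,241), tape roll (370,270) and tape measure (337,210). Two upright boards stand in front of the bench. The scene view shows the same items, with the unit at (403,292).

```bash
python3 - <<'E'
from h import *
import pickle
T=pickle.load(open("top.pkl","rb"));S=pickle.load(open("scene.pkl","rb"))
for n,u,v,z in [("unit shaft top",375,232,.083),("stand",450,254,.012),("post",452,253,.04),("stout",315,256,.018),("block",242,261,.034),("slim",179,241,.018),("roll",370,270,.019),("tm",337,210,.063)]:
    print(n,ray(T,u,v,z).round(3))
def tri(a,b):
    A=[];B=[]
    for c,p in((T,a),(S,b)):
        d=att(c)@np.array([(p[0]-c["cx"])/c["fx"],(p[1]-c["cy"])/c["fy"],1]);d/=np.linalg.norm(d);P=np.eye(3)-np.outer(d,d);A.append(P);B.append(P@np.array(c["origin"]))
    return np.linalg.lstsq(np.vstack(A),np.hstack(B),rcond=None)[0].round(3)
print("boards",tri((345,300),(303,325)),tri((140,302),(150,205)),tri((307,325),(247,345)),tri((138,322),(125,237)))
print("shaft top",tri((375,228),(404,273)))
print("box top",tri((60,155),(165,45)),tri((100,215),(240,155)))
a=cv2.resize(T["color"][190:290,150:480],None,fx=2.4,fy=2.4,interpolation=cv2.INTER_CUBIC)
b=cv2.resize(S["color"][170:420,200:520],None,fx=1.3,fy=1.3)
cv2.imwrite("pics/c1.png",a);
c=read_camera("wrist");print(c["origin"],c["attitude"],c["fx"],c["cx"],c["cy"]);s=readout.read_state()
M=R.from_rotvec(s["tcp_rot"]).as_matrix();print(M.round(3),(M.T@(np.array(c["origin"])-s["tool_pos"])).round(4),(M.T@att(c)).round(3))
E
```

```text
unit shaft top [ 0.571 -0.173  0.083]
stand [ 0.517 -0.392  0.012]
post [ 0.518 -0.39   0.04 ]
stout [ 0.509 -0.012  0.018]
block [0.493 0.189 0.034]
slim [0.549 0.37  0.018]
roll [ 0.471 -0.166  0.019]
tm [ 0.632 -0.072  0.063]
boards [ 0.387 -0.096  0.025] [0.377 0.471 0.026] [ 0.316  0.006 -0.061] [ 0.311  0.507 -0.059]
shaft top [ 0.581 -0.172  0.084]
box top [0.636 0.577 0.348] [0.654 0.557 0.036]
[0.08182147 0.67285515 0.37279392] [2.27417445 1.79939502 0.26233742] 379.9677744627641 315.69539547556394 241.3399958562636
[[-0.973  0.23  -0.   ]
 [ 0.23   0.973 -0.002]
 [ 0.    -0.002 -1.   ]] [ 0.0749 -0.001  -0.1256] [[-0.001 -0.958 -0.288]
 [ 1.    -0.    -0.   ]
 [ 0.    -0.288  0.958]]
```

View pics/c1.png

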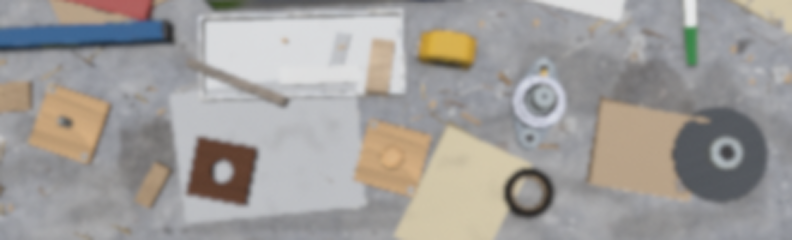

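The crop shows the unit's flange bolts at (544,65) and (529,138), so its long axis runs near world x, turned about 12° towards -y. The tool is already close to that yaw. I'll move over the unit.

Request:
jog_arm:
  deltas: [-0.2,-0.237,0,0,0,0,1,-0.2,-0.237,0,0,0,0,1,-0.2,-0.237,0,0,0,0,1,-0.2,-0.237,0,0,0,0,1,-0.2,-0.237,0,0,0,0,1,-0.2,-0.237,0,0,0,0,1,-0.2,-0.237,0,0,0,0,1]

```text
time: 0.85
tool_pos: [0.2964, 0.3763, 0.2479]
tcp_rot: [0.369, 3.119, -0.003]
wrist_force: [-0.4, 1.1, 0.6]
width: 0.998
grip_force: 0.0
```

Request:
jog_arm:
  deltas: [-0.2,-0.237,0,0,0,0,1,-0.2,-0.237,0,0,0,0,1,-0.2,-0.237,0,0,0,0,1,-0.2,-0.237,0,0,0,0,1,-0.2,-0.237,0,0,0,0,1,-0.2,-0.237,0,0,0,0,1,-0.2,-0.237,0,0,0,0,1]

```text
time: 1.55
tool_pos: [0.4373, 0.1002, 0.2484]
tcp_rot: [0.371, 3.118, -0.002]
wrist_force: [0.9, 0.5, -0.5]
width: 0.995
grip_force: 0.0
```

Request:
jog_arm:
  deltas: [-0.2,-0.237,0,0,0,0,1,-0.2,-0.237,0,0,0,0,1,-0.2,-0.237,0,0,0,0,1,-0.2,-0.237,0,0,0,0,1,-0.2,-0.237,0,0,0,0,1,-0.2,-0.237,0,0,0,0,1,-0.2,-0.237,0,0,0,0,1,-0.2,-0.237,0,0,0,0,1]

```text
time: 2.35
tool_pos: [0.5763, -0.1733, 0.2474]
tcp_rot: [-0.366, -3.119, -0.001]
wrist_force: [-0.7, 0.3, -1.2]
width: 0.998
grip_force: 0.0
```

```bash
cat >> h.py <<'E'
def state():
    s=readout.read_state(); return s,R.from_rotvec(s["tcp_rot"]).as_matrix()
def to(x,y,z,yaw=None):
    """tool-frame delta to a world TCP point; optional direction (deg) of tool y"""
    s,M=state(); d=M.T@(np.array([x,y,z])-s["tool_pos"]); out=list(d.round(4))
    if yaw is not None:
        a=np.deg2rad(yaw); Y=np.array([np.cos(a),np.sin(a),0]); Z=np.array([0,0,-1.]); N=np.c_[np.cross(Y,Z),Y,Z]
        out+=list(np.rad2deg(R.from_matrix(M.T@N).as_rotvec()).round(2))
    print("delta",out)
E
python3 - <<'E'
from h import *
c=snap("wrist","w1"); import pickle; pickle.dump(c,open("w1.pkl","wb"))
print(proj(c,(.576,-.173,.083)))
E
```

```text
(np.float64(316.9575014950724), np.float64(226.20258067247426))
```

View pics/w1.png

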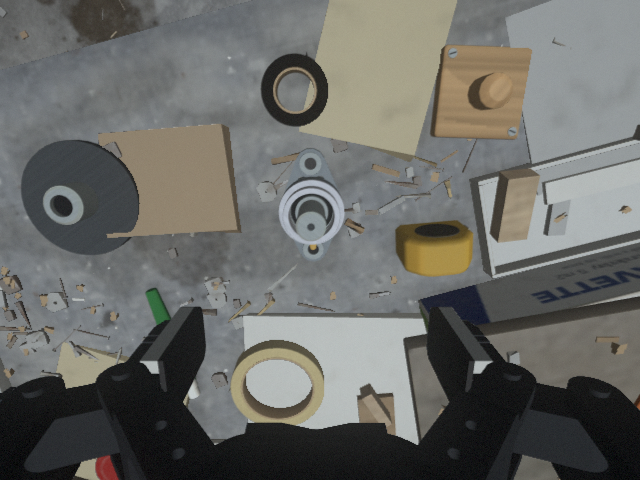

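The wrist view shows the unit (shaft top near (313,222), cover ring around (311,211)), its bolt ears at (310,160) and (313,250), the stand's post at (65,205), the stout peg at (494,90) and the tape measure at (434,248). I'll refine with circles.

```bash
cat >> h.py <<'E'
def circ(c,u,v,w,r,z,k=4,p2=20):
    """Hough circles near (u,v) in a window w, radius range r in px; prints pixel, radius, world at height z"""
    u0,v0=int(u-w),int(v-w); g=cv2.cvtColor(c["color"][max(v0,0):v0+2*w,max(u0,0):u0+2*w],cv2.COLOR_BGR2GRAY)
    u0,v0=max(u0,0),max(v0,0)
    g=cv2.resize(g,None,fx=k,fy=k,interpolation=cv2.INTER_CUBIC)
    C=cv2.HoughCircles(g,cv2.HOUGH_GRADIENT,1.0,6,param1=100,param2=p2,minRadius=int(r[0]*k),maxRadius=int(r[1]*k))
    if C is None: print("none"); return
    for a in C[0][:4]:
        q=(a[:2]+.5)/k-.5; p=ray(c,q[0]+u0,q[1]+v0,z); print(q.round(1)+[u0,v0],(a[2]/k).round(1),p.round(4))
E
python3 - <<'E'
from h import *
import pickle
c=pickle.load(open("w1.pkl","rb"))
def rp(d,z): return 380*d/2/(c["origin"][2]-z)*1.0
print("shaft",rp(.024,.085));circ(c,313,222,25,(13,21),.085)
print("cover hub",rp(.05,.05));circ(c,311,211,50,(25,36),.05)
print("cover flange",rp(.06,.036));circ(c,311,211,50,(29,36),.036)
print("post");circ(c,65,205,35,(16,24),.04)
print("base");circ(c,80,197,80,(50,65),.012,k=2)
print("stout");circ(c,494,90,30,(12,20),.05)
print("bolts",ray(c,310,160,.01),ray(c,313,250,.01))
cv2.imwrite("pics/z1.png",cv2.resize(c["color"][145:265,255:375],None,fx=5,fy=5,interpolation=cv2.INTER_CUBIC))
E
```

```text
shaft 15.819574897546193
[311.20000076 212.5       ] 16.5 [ 0.5638 -0.1747  0.085 ]
[310.5        226.20000076] 15.3 [ 0.5744 -0.1778  0.085 ]
[313.79999924 215.20000076] 20.3 [ 0.5664 -0.1733  0.085 ]
[313.20000076 212.19999981] 18.4 [ 0.564  -0.1731  0.085 ]
cover hub 29.388974478962318
[311.         211.79999924] 32.8 [ 0.5705 -0.1769  0.05  ]
[311.         216.79999924] 28.9 [ 0.5748 -0.1779  0.05  ]
[313.         210.79999924] 34.8 [ 0.57  -0.175  0.05 ]
[311.20000076 213.20000076] 33.6 [ 0.5718 -0.177   0.05  ]
cover flange 33.802769155753346
[311.20000076 211.79999924] 32.6 [ 0.5734 -0.1775  0.036 ]
[313.         210.79999924] 34.8 [ 0.5729 -0.1757  0.036 ]
[308.79999924 210.5       ] 35.3 [ 0.5718 -0.1794  0.036 ]
[311.20000076 208.20000076] 32.0 [ 0.5703 -0.1767  0.036 ]
post
[ 66.20000076 200.5       ] 23.8 [ 0.5123 -0.3861  0.04  ]
[ 62.79999924 207.79999924] 20.1 [ 0.5176 -0.3918  0.04  ]
[ 65.79999924 207.5       ] 17.2 [ 0.518  -0.3891  0.04  ]
[ 66.20000076 202.20000076] 22.2 [ 0.5137 -0.3867  0.04  ]
base
[ 83.  198.5] 54.2 [ 0.5149 -0.3889  0.012 ]
[ 88.5 191.5] 63.0 [ 0.5099 -0.3811  0.012 ]
[ 73.  193.5] 55.4 [ 0.5082 -0.3962  0.012 ]
[ 74.5 199. ] 59.8 [ 0.5135 -0.397   0.012 ]
stout
none
bolts [ 0.53044757 -0.16857135  0.01      ] [ 0.61733831 -0.18659563  0.01      ]
```

View pics/z1.png

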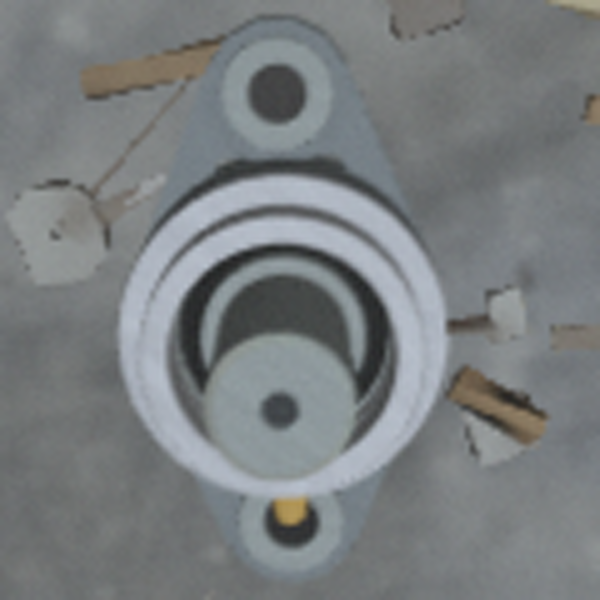

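The shaft top sits at (310.9,226.2), which with the hub and bolts puts the unit axis at about (0.5745,-0.1776) with housing y at 78.3°. The unit is intact and upright.

```bash
python3 -c "
from h import *
to(.5745,-.1776,.076,78.3)"
```

```text
delta [np.float64(-0.0005), np.float64(-0.006), np.float64(0.1715), np.float64(0.07), np.float64(-0.11), np.float64(-1.61)]
```

Request:
jog_arm:
  deltas: [-0.0005,-0.006,0.04,0,0,-1.6,1,-0.0005,-0.006,0.08,0,0,-1.6,1,-0.0005,-0.006,0.12,0,0,-1.6,1,-0.0005,-0.006,0.14,0,0,-1.6,1,-0.0005,-0.006,0.155,0,0,-1.6,1,-0.0005,-0.006,0.165,0,0,-1.6,1,-0.0005,-0.006,0.171,0,0,-1.6,1]

```text
time: 3.1
tool_pos: [0.575, -0.1778, 0.0773]
tcp_rot: [0.318, 3.125, 0.0]
wrist_force: [0.1, -0.6, 0.3]
width: 1.003
grip_force: 0.0
```

Request:
jog_arm:
  deltas: [0,0,0,0,0,0,-1,0,0,0,0,0,0,-1,0,0,0,0,0,0,-1,0,0,0,0,0,0,-1,0,0,0,0,0,0,-1,0,0,0,0,0,0,-1]
  squeeze: 40

```text
time: 3.7
tool_pos: [0.5755, -0.179, 0.0782]
tcp_rot: [0.32, 3.124, -0.0]
wrist_force: [-0.2, 0.6, 3.9]
width: 0.264
grip_force: 39.1
```

Request:
jog_arm:
  deltas: [0,0,0,0,0,0,-1,0,0,0,0,0,0,-1,0,0,0,0,0,0,-1,0,0,0,0,0,0,-1]

```text
time: 4.1
tool_pos: [0.5756, -0.179, 0.0783]
tcp_rot: [0.32, 3.124, -0.0]
wrist_force: [0.1, -0.0, 6.3]
width: 0.266
grip_force: 39.3
```

Request:
jog_arm:
  deltas: [0,0,-0.01,0,0,0,-1,0,0,-0.03,0,0,0,-1,0,0,-0.05,0,0,0,-1,0,0,-0.08,0,0,0,-1,0,0,-0.11,0,0,0,-1,0,0,-0.13,0,0,0,-1,0,0,-0.14,0,0,0,-1]

```text
time: 4.8
tool_pos: [0.5752, -0.1792, 0.2193]
tcp_rot: [0.32, 3.123, -0.001]
wrist_force: [-0.1, -0.3, -3.4]
width: 0.267
grip_force: 39.6
```

```bash
python3 -c "
from h import *
to(.493,.175,.21)"
```

```text
delta [np.float64(0.1523), np.float64(0.3302), np.float64(0.0088)]
```

Request:
jog_arm:
  deltas: [0.019,0.041,0,0,0,0,-1,0.038,0.082,0,0,0,0,-1,0.057,0.124,0,0,0,0,-1,0.076,0.165,0,0,0,0,-1,0.095,0.206,0,0,0,0,-1,0.114,0.248,0,0,0,0,-1,0.133,0.289,0,0,0,0,-1,0.152,0.33,0,0,0,0,-1]

```text
time: 5.6
tool_pos: [0.4909, 0.1763, 0.2159]
tcp_rot: [-0.32, -3.123, 0.002]
wrist_force: [1.3, -0.1, -3.4]
width: 0.264
grip_force: 39.9
```

Request:
jog_arm:
  deltas: [0,0,0,0,0,0,-1,0,0,0,0,0,0,-1]

```text
time: 5.8
tool_pos: [0.4914, 0.1758, 0.2159]
tcp_rot: [-0.315, -3.123, 0.003]
wrist_force: [-0.3, -0.9, -2.5]
width: 0.264
grip_force: 40.2
```

```bash
python3 - <<'E'
from h import *
import pickle
c=snap("wrist","w2"); pickle.dump(c,open("w2.pkl","wb"))
print(proj(c,(.493,.189,.034)),proj(c,(.549,.37,.018)),proj(c,(.509,-.012,.018)))
E
```

```text
(np.float64(333.1895360776055), np.float64(220.33761640452857)) (np.float64(545.1421043493049), np.float64(236.76767885286938)) (np.float64(119.8445802968987), np.float64(275.6635200806251))
```

View pics/w2.png

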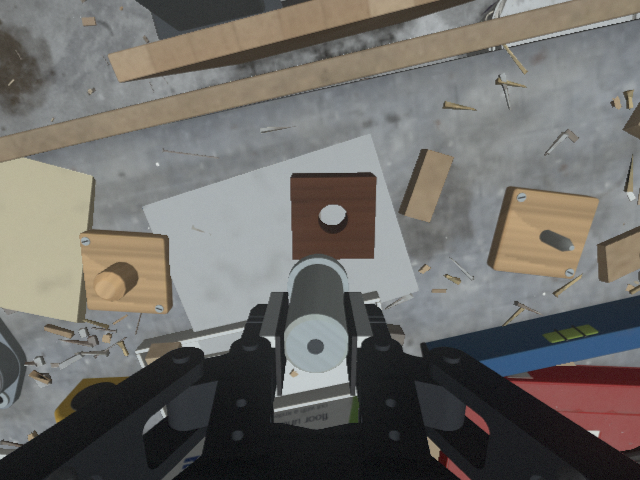

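The shaft is held upright. The block's hole is at about (333,217), the slim peg's base centre at (544,232) with its tip at (567,246), and the stout peg's base centre at (126,272) with its tip at (107,289).

```bash
python3 - <<'E'
from h import *
import pickle
c=pickle.load(open("w2.pkl","rb"))
circ(c,333,215,30,(12,21),.034,p2=15)
b=ray(c,333,217,.034);print("block",b.round(4))
print("slim base",ray(c,544,232,.018).round(4),"tip",ray(c,567,246,.052).round(4))
print("stout base",ray(c,126.5,272,.018).round(4),"tip",ray(c,107,289,.05).round(4))
to(b[0],b[1],.12,78.3)
E
```

```text
none
block [0.4902 0.1894 0.034 ]
slim base [0.5444 0.3691 0.018 ] tip [0.5465 0.3679 0.052 ]
stout base [ 0.5068 -0.0048  0.018 ] tip [ 0.5092 -0.0066  0.05  ]
delta [np.float64(0.0045), np.float64(0.0141), np.float64(0.0961), np.float64(-0.1), np.float64(-0.09), np.float64(0.09)]
```

Request:
jog_arm:
  deltas: [0.0045,0.014,0.02,0,0,0,-1,0.0045,0.014,0.05,0,0,0,-1,0.0045,0.014,0.075,0,0,0,-1,0.0045,0.014,0.09,0,0,0,-1,0.0045,0.014,0.096,0,0,0,-1,0.0045,0.014,0.096,0,0,0,-1]

```text
time: 6.45
tool_pos: [0.491, 0.1887, 0.1205]
tcp_rot: [-0.322, -3.123, 0.001]
wrist_force: [-0.6, 0.0, -3.3]
width: 0.269
grip_force: 40.3
```

```bash
python3 - <<'E'
from h import *
c=snap("wrist","w3")
cv2.imwrite("pics/z3.png",cv2.resize(c["color"][140:400,180:460],None,fx=2,fy=2,interpolation=cv2.INTER_CUBIC))
to(.4902,.1894,.085)
E
```

```text
delta [np.float64(0.0016), np.float64(-0.0001), np.float64(0.0367)]
```

View pics/z3.png

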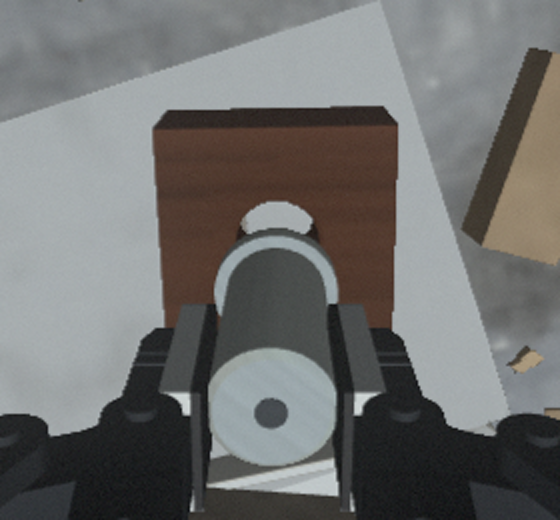

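The shaft is lined up with the hole laterally (zoom x≈277 for both). I'll lower it.

Request:
jog_arm:
  deltas: [0.001,0,0.008,0,0,0,-1,0.001,0,0.016,0,0,0,-1,0.001,0,0.024,0,0,0,-1,0.001,0,0.029,0,0,0,-1,0.001,0,0.033,0,0,0,-1,0.001,0,0.035,0,0,0,-1,0.001,0,0.035,0,0,0,-1]

```text
time: 7.2
tool_pos: [0.49, 0.1899, 0.0859]
tcp_rot: [-0.319, -3.125, 0.0]
wrist_force: [-0.1, -0.6, -3.1]
width: 0.268
grip_force: 40.3
```

Inside, not yet touching; ease down slightly.

Request:
jog_arm:
  deltas: [0,0,0.001,0,0,0,-1,0,0,0.002,0,0,0,-1,0,0,0.002,0,0,0,-1]

```text
time: 7.5
tool_pos: [0.4904, 0.19, 0.0845]
tcp_rot: [0.32, 3.125, 0.0]
wrist_force: [0.5, -0.2, -2.8]
width: 0.26
grip_force: 40.3
```

Request:
jog_arm:
  deltas: [0,0,0,0,0,0,0,0,0,0,0,0,0,0,0,0,0,0,0,0,0.2,0,0,0,0,0,0,0.5,0,0,0,0,0,0,1,0,0,0,0,0,0,1]

```text
time: 8.1
tool_pos: [0.4902, 0.1899, 0.0843]
tcp_rot: [0.32, 3.125, 0.0]
wrist_force: [0.0, 0.0, 0.2]
width: 1.003
grip_force: 0.0
```

Request:
jog_arm:
  deltas: [0,0,-0.02,0,0,0,1,0,0,-0.05,0,0,0,1,0,0,-0.09,0,0,0,1,0,0,-0.13,0,0,0,1,0,0,-0.15,0,0,0,1,0,0,-0.15,0,0,0,1]

```text
time: 8.7
tool_pos: [0.4927, 0.1908, 0.2389]
tcp_rot: [0.319, 3.118, 0.005]
wrist_force: [0.0, -0.6, -0.1]
width: 1.002
grip_force: 0.0
```

```bash
python3 - <<'E'
from h import *
c=snap("wrist","w4")
cv2.imwrite("pics/z4.png",cv2.resize(c["color"][120:360,200:440],None,fx=2,fy=2,interpolation=cv2.INTER_CUBIC))
to(.5745,-.1776,.18,78.3)
E
```

```text
delta [np.float64(-0.1557), np.float64(-0.3436), np.float64(0.056), np.float64(0.12), np.float64(0.2), np.float64(0.02)]
```

View pics/z4.png

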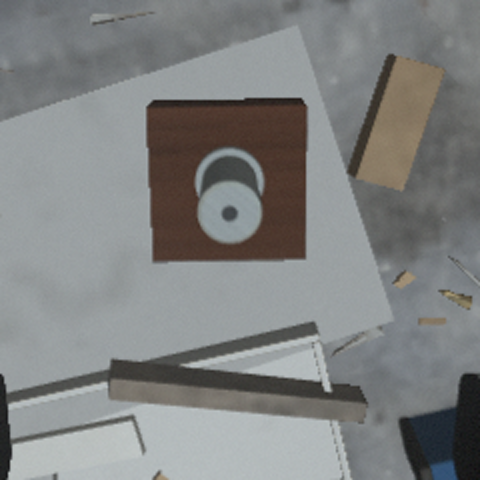

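The shaft stands upright in the block (zoom (230,195)). Next is the cover ring, and I'll check `bot` for finger geometry first.

Request:
jog_arm:
  deltas: [-0.019,-0.043,0,0,0,0,1,-0.038,-0.086,0,0,0,0,1,-0.057,-0.129,0,0,0,0,1,-0.076,-0.172,0,0,0,0,1,-0.095,-0.215,0,0,0,0,1,-0.114,-0.258,0,0,0,0,1,-0.133,-0.301,0,0,0,0,1,-0.156,-0.344,0.02,0,0,0,1]

```text
time: 9.55
tool_pos: [0.5732, -0.1784, 0.2156]
tcp_rot: [0.32, 3.123, -0.001]
wrist_force: [1.7, 0.6, 0.9]
width: 0.997
grip_force: 0.0
```

Request:
jog_arm:
  deltas: [0,0,0.02,0,0,0,1,0,0,0.036,0,0,0,1,0,0,0.036,0,0,0,1,0,0,0.036,0,0,0,1]

```text
time: 9.95
tool_pos: [0.5716, -0.1749, 0.1779]
tcp_rot: [-0.318, -3.123, -0.001]
wrist_force: [-0.8, -0.2, 0.2]
width: 0.996
grip_force: 0.0
```

```bash
python3 - <<'E'
from h import *
print([(a,getattr(bot,a)) for a in dir(bot) if a[0]!='_' and not callable(getattr(bot,a))],[a for a in dir(bot) if a[0]!='_'])
c=snap("wrist","w5");import pickle; pickle.dump(c,open("w5.pkl","wb"))
u,v=proj(c,(.5745,-.1776,.05));print(u,v)
circ(c,u,v,60,(29,50),.05)
circ(c,u,v,60,(20,30),.05)
cv2.imwrite("pics/z5.png",cv2.resize(c["color"][110:480,120:520],None,fx=1.5,fy=1.5,interpolation=cv2.INTER_CUBIC))
to(.5745,-.1776,.056,78.3)
E
```

```text
[('tip_extent', 0.017)] ['MotionError', 'tip_extent']
313.9557799657524 244.6529813872412
[313.20000076 240.        ] 40.8 [ 0.5711 -0.1774  0.05  ]
[312. 239.] 39.3 [ 0.5702 -0.1781  0.05  ]
[313.  242.5] 35.5 [ 0.5728 -0.1779  0.05  ]
[313.         237.20000076] 40.7 [ 0.5691 -0.1772  0.05  ]
[313.         246.79999924] 29.4 [ 0.5759 -0.1786  0.05  ]
[314.79999924 245.        ] 27.1 [ 0.5749 -0.1771  0.05  ]
[313.         244.20000076] 28.8 [ 0.5741 -0.1782  0.05  ]
[313.5        233.20000076] 26.8 [ 0.5663 -0.1762  0.05  ]
delta [np.float64(-0.0025), np.float64(-0.0021), np.float64(0.1232), np.float64(0.01), np.float64(-0.03), np.float64(0.1)]
```

View pics/z5.png

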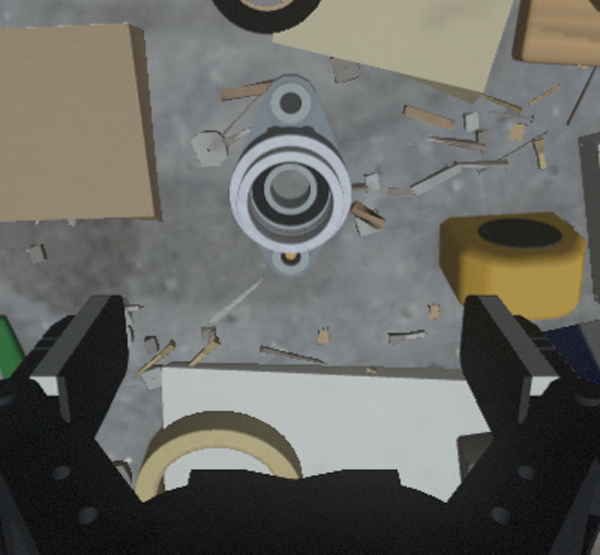

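The cover is still at (0.5745,-0.178), and the tips stand about 4 mm ahead of the TCP when open, so 17 mm applies when shut. I'll grip the hub with the TCP at z≈0.054.

Request:
jog_arm:
  deltas: [-0.0025,-0.0025,0.04,0,0,0,1,-0.0025,-0.0025,0.08,0,0,0,1,-0.0025,-0.0025,0.105,0,0,0,1,-0.0025,-0.0025,0.118,0,0,0,1,-0.0025,-0.0025,0.1245,0,0,0,1,-0.0025,-0.0025,0.1245,0,0,0,1]

```text
time: 10.6
tool_pos: [0.5752, -0.1788, 0.0554]
tcp_rot: [0.318, 3.125, -0.0]
wrist_force: [-0.9, 0.3, -0.4]
width: 1.002
grip_force: 0.0
```

Request:
jog_arm:
  deltas: [0,0,0,0,0,0,-1,0,0,0,0,0,0,-1,0,0,0,0,0,0,-1,0,0,0,0,0,0,-1,0,0,0,0,0,0,-1,0,0,0,0,0,0,-1]
  squeeze: 40

```text
time: 11.2
tool_pos: [0.576, -0.1789, 0.0571]
tcp_rot: [0.32, 3.122, 0.001]
wrist_force: [-1.6, 2.8, 6.4]
width: 0.559
grip_force: 40.1
```

Request:
jog_arm:
  deltas: [0,0,-0.01,0,0,0,-1,0,0,-0.02,0,0,0,-1,0,0,-0.05,0,0,0,-1,0,0,-0.09,0,0,0,-1,0,0,-0.11,0,0,0,-1,0,0,-0.12,0,0,0,-1]

```text
time: 11.8
tool_pos: [0.5762, -0.18, 0.1789]
tcp_rot: [0.319, 3.12, -0.003]
wrist_force: [-0.5, -0.5, -1.4]
width: 0.559
grip_force: 41.6
```

```bash
python3 - <<'E'
from h import *
print(readout.read_state()["wrist_force"])
to(.508,-.02,.17,78.3)
E
```

```text
[-0.49488787 -0.46658468 -1.41160437]
delta [np.float64(0.0993), np.float64(0.1428), np.float64(0.0082), np.float64(-0.07), np.float64(0.33), np.float64(0.01)]
```

Request:
jog_arm:
  deltas: [0.025,0.036,0,0,0,0,-1,0.05,0.072,0,0,0,0,-1,0.075,0.108,0.004,0,0,0,-1,0.099,0.143,0.008,0,0,0,-1,0.099,0.143,0.008,0,0.3,0,-1,0.099,0.143,0.008,0,0.3,0,-1]

```text
time: 12.4
tool_pos: [0.5058, -0.0184, 0.1663]
tcp_rot: [-0.316, -3.12, -0.0]
wrist_force: [0.5, -1.8, -1.1]
width: 0.559
grip_force: 41.7
```

```bash
python3 - <<'E'
from h import *
c=snap("wrist","w6");import pickle; pickle.dump(c,open("w6.pkl","wb"))
print(proj(c,(.508,-.005,.05)),proj(c,(.508,-.005,.018)))
s,M=state();print(s["tool_pos"],s["width"])
for h in (-.028,-.007): print(proj(c,s["tool_pos"]+np.array([0,0,h])))
E
```

```text
(np.float64(337.49613061493307), np.float64(244.78242906553717)) (np.float64(335.160024017758), np.float64(232.34268257190948))
[ 0.50653723 -0.01918291  0.1666706 ] 0.5588603544773139
(np.float64(316.39604701565105), np.float64(305.8610941407414))
(np.float64(316.46637376976685), np.float64(329.7507655580555))
```

View pics/w6.png

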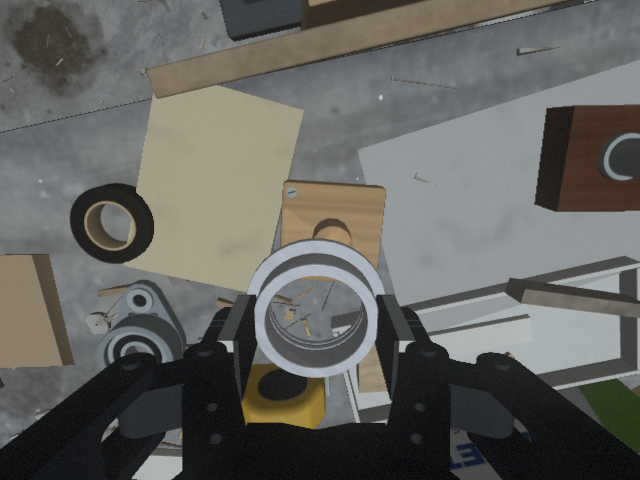

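The cover is held level (ring at (318,310)). The stout peg shows behind it, centred laterally at about 332.5. I'll cross-check its position against the first wrist view.

```bash
python3 - <<'E'
from h import *
import pickle
c=pickle.load(open("w1.pkl","rb"))
print(ray(c,483.5,92,.018),ray(c,497,90,.048))
d=pickle.load(open("w6.pkl","rb"));print(ray(d,332.5,237,.018),ray(d,334.5,184,.018))
to(.508,-.007,.09,78.3)
E
```

```text
[ 0.50841361 -0.00712682  0.018     ] [ 0.50899481 -0.00912693  0.048     ]
[ 0.51115402 -0.00763052  0.018     ] [0.47245774 0.00126527 0.018     ]
delta [np.float64(0.0006), np.float64(0.0123), np.float64(0.0767), np.float64(-0.03), np.float64(-0.3), np.float64(0.07)]
```

Request:
jog_arm:
  deltas: [-0.001,0.0115,0.02,0,0,0,-1,-0.001,0.0115,0.05,0,0,0,-1,-0.001,0.0115,0.07,0,0,0,-1,-0.001,0.0115,0.077,0,0,0,-1,-0.001,0.0115,0.077,0,0,0,-1]

```text
time: 12.95
tool_pos: [0.509, -0.0088, 0.0887]
tcp_rot: [-0.321, -3.117, -0.0]
wrist_force: [-0.4, -0.2, -0.8]
width: 0.565
grip_force: 41.7
```

Request:
jog_arm:
  deltas: [0,0,0.01,0,0,0,-1,0,0,0.02,0,0,0,-1,0,0,0.03,0,0,0,-1,0,0,0.036,0,0,0,-1,0,0,0.04,0,0,0,-1,0,0,0.042,0,0,0,-1]

```text
time: 13.55
tool_pos: [0.5089, -0.0077, 0.0473]
tcp_rot: [-0.319, -3.119, -0.001]
wrist_force: [-0.5, -0.6, -1.6]
width: 0.562
grip_force: 41.7
```

Request:
jog_arm:
  deltas: [0,0,0.0015,0,0,0,-1,0,0,0.0015,0,0,0,-1,0,0,0.0015,0,0,0,-1]

```text
time: 13.85
tool_pos: [0.5096, -0.0078, 0.0466]
tcp_rot: [-0.319, -3.121, -0.001]
wrist_force: [-0.2, 0.2, -0.4]
width: 0.559
grip_force: 41.7
```

Request:
jog_arm:
  deltas: [0,0,0,0,0,0,0.3,0,0,0,0,0,0,0.5,0,0,0,0,0,0,1,0,0,0,0,0,0,1,0,0,0,0,0,0,1]

```text
time: 14.35
tool_pos: [0.5093, -0.0078, 0.0464]
tcp_rot: [-0.319, -3.12, -0.001]
wrist_force: [0.6, -0.2, 0.7]
width: 0.997
grip_force: 0.0
```

Request:
jog_arm:
  deltas: [0,0,-0.02,0,0,0,1,0,0,-0.05,0,0,0,1,0,0,-0.09,0,0,0,1,0,0,-0.13,0,0,0,1,0,0,-0.15,0,0,0,1,0,0,-0.15,0,0,0,1]

```text
time: 14.95
tool_pos: [0.5129, -0.0081, 0.2007]
tcp_rot: [0.319, 3.122, 0.001]
wrist_force: [-0.4, -0.9, -0.4]
width: 1.0
grip_force: 0.0
```

```bash
python3 - <<'E'
from h import *
c=snap("wrist","w7");import pickle; pickle.dump(c,open("w7.pkl","wb"))
to(.5745,-.1778,.19,78.3)
E
```

```text
delta [np.float64(-0.0962), np.float64(-0.1534), np.float64(0.008), np.float64(0.03), np.float64(-0.06), np.float64(0.02)]
```

View pics/w7.png

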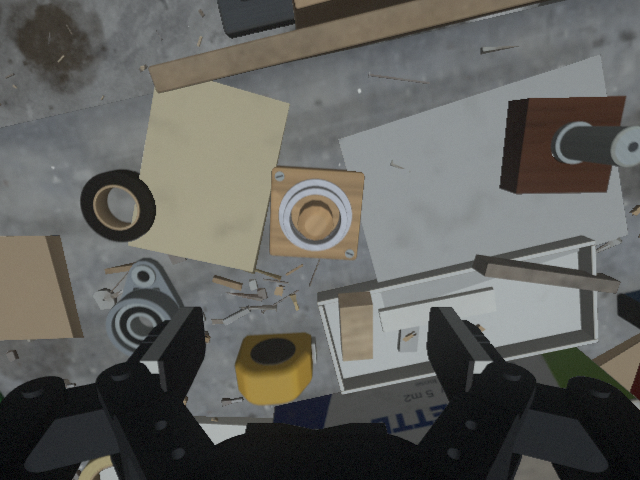

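The cover sits flat around the stout peg, centred at (316,215). Next is the housing, gripped low.

Request:
jog_arm:
  deltas: [-0.024,-0.038,0,0,0,0,1,-0.048,-0.076,0,0,0,0,1,-0.072,-0.114,0.004,0,0,0,1,-0.096,-0.1535,0.008,0,0,0,1,-0.096,-0.1535,0.008,0,0,0,1,-0.096,-0.1535,0.008,0,0,0,1]

```text
time: 15.6
tool_pos: [0.5715, -0.1781, 0.1849]
tcp_rot: [-0.322, -3.115, -0.003]
wrist_force: [-0.6, 0.6, 0.2]
width: 1.0
grip_force: 0.0
```

```bash
python3 - <<'E'
from h import *
c=snap("wrist","w8");import pickle; pickle.dump(c,open("w8.pkl","wb"))
u,v=proj(c,(.5745,-.1776,.032));print(u,v, 380*.03/(c["origin"][2]-.032),380*.0235/(c["origin"][2]-.028))
circ(c,u,v,55,(34,46),.032)
circ(c,u,v,55,(26,34),.028)
to(.5745,-.1776,.023,78.3)
E
```

```text
318.1652142496919 235.85319778282835 40.805976465291316 31.513475203947728
[317.20000076 236.79999924] 39.4 [ 0.5751 -0.1784  0.032 ]
[317.20000076 230.79999924] 37.8 [ 0.5704 -0.1775  0.032 ]
[316.5 227.5] 34.6 [ 0.5678 -0.1775  0.032 ]
[317.         238.20000076] 40.9 [ 0.5762 -0.1789  0.032 ]
[317.20000076 235.5       ] 31.2 [ 0.5752 -0.1784  0.028 ]
[317.  231.5] 30.8 [ 0.572 -0.178  0.028]
[319.         233.20000076] 28.3 [ 0.5737 -0.1767  0.028 ]
[317.5        229.79999924] 32.5 [ 0.5707 -0.1773  0.028 ]
delta [np.float64(-0.0046), np.float64(0.0), np.float64(0.1624), np.float64(0.06), np.float64(-0.55), np.float64(-0.04)]
```

Request:
jog_arm:
  deltas: [-0.0035,-0.001,0.04,0,-0.4,0,1,-0.0035,-0.001,0.08,0,-0.4,0,1,-0.0035,-0.001,0.12,0,-0.4,0,1,-0.0035,-0.001,0.145,0,-0.4,0,1,-0.0035,-0.001,0.156,0,-0.4,0,1,-0.0035,-0.001,0.162,0,-0.4,0,1,-0.0035,-0.001,0.162,0,-0.4,0,1]

```text
time: 16.35
tool_pos: [0.5754, -0.1785, 0.0259]
tcp_rot: [0.318, 3.124, -0.0]
wrist_force: [0.3, -0.6, -0.4]
width: 1.002
grip_force: 0.0
```

Request:
jog_arm:
  deltas: [0,0,0,0,0,0,-1,0,0,0,0,0,0,-1,0,0,0,0,0,0,-1,0,0,0,0,0,0,-1,0,0,0,0,0,0,-1,0,0,0,0,0,0,-1]
  squeeze: 60

```text
time: 16.95
tool_pos: [0.5772, -0.1795, 0.0283]
tcp_rot: [0.32, 3.119, -0.001]
wrist_force: [-0.3, 2.5, 6.1]
width: 0.676
grip_force: 66.2
```

Request:
jog_arm:
  deltas: [0,0,-0.005,0,0,0,-1,0,0,-0.02,0,0,0,-1,0,0,-0.05,0,0,0,-1,0,0,-0.08,0,0,0,-1,0,0,-0.11,0,0,0,-1,0,0,-0.12,0,0,0,-1,0,0,-0.12,0,0,0,-1]

```text
time: 17.65
tool_pos: [0.5764, -0.1798, 0.1482]
tcp_rot: [0.319, 3.119, -0.002]
wrist_force: [0.3, -0.4, -5.6]
width: 0.673
grip_force: 66.4
```

```bash
python3 - <<'E'
from h import *
to(.520,-.375,.15,78.3)
E
```

```text
delta [np.float64(0.0156), np.float64(-0.2026), np.float64(-0.0018), np.float64(-0.04), np.float64(0.35), np.float64(0.01)]
```

Request:
jog_arm:
  deltas: [-0.015,-0.04,0,0,0,0,-1,-0.03,-0.08,-0.01,0,0,0,-1,-0.045,-0.12,-0.012,0,0,0,-1,-0.06,-0.16,-0.012,0,0,0,-1,-0.075,-0.197,-0.012,0,0.3,0,-1,-0.075,-0.197,-0.012,0,0.3,0,-1]

```text
time: 18.25
tool_pos: [0.6075, -0.3925, 0.1546]
tcp_rot: [-0.325, -3.119, 0.002]
wrist_force: [-0.4, 1.3, -5.9]
width: 0.676
grip_force: 66.9
```

```bash
python3 - <<'E'
from h import *
c=snap("wrist","w9");import pickle; pickle.dump(c,open("w9.pkl","wb"))
u,v=proj(c,(.518,-.390,.04));print(u,v,380*.018/(c["origin"][2]-.04))
circ(c,u,v,45,(20,30),.04);print(state()[0]["tool_pos"])
cv2.imwrite("pics/z9.png",cv2.resize(c["color"][80:440,110:530],None,fx=1.6,fy=1.6,interpolation=cv2.INTER_CUBIC))
E
```

```text
290.67508473866803 105.28329727558747 28.415126612944302
[286.20000076  99.20000076] 29.0 [ 0.5142 -0.3918  0.04  ]
[286. 105.] 28.5 [ 0.5173 -0.3927  0.04  ]
[287.5         97.79999924] 27.6 [ 0.5135 -0.3909  0.04  ]
[285.20000076  96.79999924] 26.4 [ 0.5127 -0.3921  0.04  ]
[ 0.60705884 -0.38947693  0.15428074]
```

View pics/z9.png

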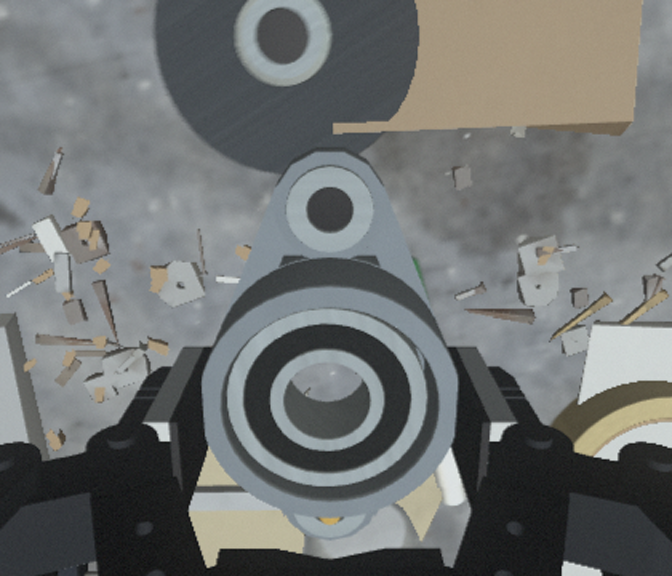

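The housing with the bearing is held level (rim centre at zoom (330,399)). The post rim is at zoom (282.5,37), i.e. pixel (286.3,102.9).

```bash
python3 - <<'E'
from h import *
import pickle
c=pickle.load(open("w9.pkl","rb")); s,M=state()
p=np.array([.60706,-.38948,.15428])
print("post",ray(c,286.3,102.9,.04)); h=ray(c,316.2,329.4,p[2]+.004); print("housing",h, h-p, (M.T@(h-p)).round(4), s["tool_pos"])
to(.517,-.3915,.10,78.3)
E
```

```text
post [ 0.5161536  -0.39225191  0.04      ]
housing [ 0.60236581 -0.39216498  0.15828   ] [-0.00469419 -0.00268498  0.004     ] [ 0.0041 -0.0036 -0.004 ] [ 0.60705884 -0.38947693  0.15428074]
delta [np.float64(0.0873), np.float64(-0.0206), np.float64(0.0549), np.float64(0.07), np.float64(-0.43), np.float64(-0.17)]
```

Request:
jog_arm:
  deltas: [0,0,0,0,-0.4,0,-1,0,0,0,0,-0.4,0,-1,0,0,0,0,-0.4,0,-1]

```text
time: 18.6
tool_pos: [0.6082, -0.3857, 0.1571]
tcp_rot: [0.318, 3.123, 0.001]
wrist_force: [-0.5, -0.5, -5.5]
width: 0.668
grip_force: 66.9
```

```bash
python3 - <<'E'
from h import *
import pickle
off=np.array([.0749,-.001,-.1256])
old=pickle.load(open("w9.pkl","rb"))
Mt=np.array([[-.001,-.958,-.288],[1,0,0],[0,-.288,.958]])
def tcp(c): M=att(c)@Mt.T; return np.array(c["origin"])-M@off,M
p,M=tcp(old);h=ray(old,316.2,329.4,p[2]+.004);q=ray(old,286.3,102.9,.04);print("old",p,(M.T@(h-p)).round(4),"target",p+(q-h))
c=snap("wrist","w10");pickle.dump(c,open("w10.pkl","wb"))
p,M=tcp(c);s,_=state();print("new",p,s["tool_pos"],s["tcp_rot"])
# post ring: bright ring on dark base
g=cv2.cvtColor(c["color"],cv2.COLOR_BGR2GRAY);u,v=map(int,proj(c,(.5165,-.392,.04)));w=40
r=g[max(v-w,0):v+w,u-w:u+w];b=(r>115).astype(np.uint8)
for ct in cv2.findContours(b,cv2.RETR_CCOMP,cv2.CHAIN_APPROX_NONE)[0]:
    if len(ct)>60:
        e=cv2.fitEllipse(ct);uu,vv=e[0][0]+u-w,e[0][1]+max(v-w,0);print("post",np.round((uu,vv),1),np.round(e[1],1),ray(c,uu,vv,.04).round(4))
to(*(p[:2]*0+(p+(q-h))[:2]),.1,78.3) if 0 else None
E
```

```text
old [ 0.60750162 -0.39234382  0.15465832] [ 0.0053 -0.0009 -0.004 ] target [ 0.5214985 -0.392475   0.036    ]
new [ 0.60819956 -0.3855931   0.15720937] [ 0.60848072 -0.38592419  0.15760094] [3.17344813e-01 3.12273604e+00 1.93516560e-04]
post [274.2 102. ] [57.8 61.7] [ 0.5157 -0.3929  0.04  ]
post [273.8 102.2] [34.1 36.2] [ 0.5157 -0.3932  0.04  ]
```

Request:
jog_arm:
  deltas: [0.03,-0.009,0,0,0,0,-1,0.06,-0.018,0,0,0,0,-1,0.085,-0.0245,0.01,0,0,0,-1,0.085,-0.0245,0.04,0,0,0,-1,0.085,-0.0245,0.065,0,0,0,-1,0.085,-0.0245,0.077,0,0,0,-1,0.085,-0.0245,0.077,0,0,0,-1]

```text
time: 19.35
tool_pos: [0.5194, -0.3924, 0.0784]
tcp_rot: [-0.318, -3.125, -0.003]
wrist_force: [0.1, -0.1, -5.4]
width: 0.676
grip_force: 66.8
```

```bash
python3 - <<'E'
from h import *
c=snap("wrist","w11")
to(.520,-.3927,.06,78.3)
cv2.imwrite("pics/z11.png",cv2.resize(c["color"][180:440,180:460],None,fx=2.2,fy=2.2,interpolation=cv2.INTER_CUBIC))
E
```

```text
delta [np.float64(0.0007), np.float64(0.0005), np.float64(0.0201), np.float64(0.04), np.float64(0.12), np.float64(0.06)]
```

View pics/z11.png

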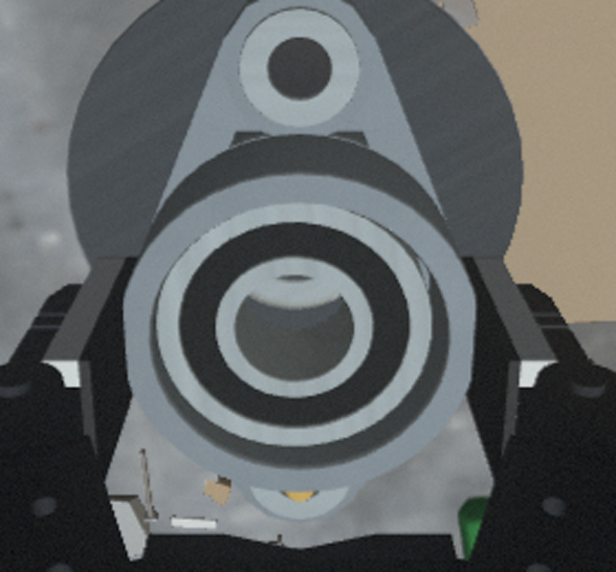

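Through the bore the post is nearly centred laterally: base centre x≈295 against housing x≈299, so about 1 mm to shift. I'll descend gently and watch the force.

Request:
jog_arm:
  deltas: [0,-0.001,0.004,0,0,0,-1,0,-0.001,0.008,0,0,0,-1,0,-0.001,0.011,0,0,0,-1,0,-0.001,0.013,0,0,0,-1,0,-0.001,0.014,0,0,0,-1]

```text
time: 19.9
tool_pos: [0.5205, -0.3951, 0.0665]
tcp_rot: [0.319, 3.122, -0.0]
wrist_force: [0.0, 0.5, -6.0]
width: 0.668
grip_force: 67.0
```

Request:
jog_arm:
  deltas: [0,0.0005,0.002,0,0,0,-1,0,0.0005,0.004,0,0,0,-1,0,0.0005,0.005,0,0,0,-1]

```text
time: 20.2
tool_pos: [0.5206, -0.3945, 0.0614]
tcp_rot: [0.319, 3.122, -0.0]
wrist_force: [0.7, -0.9, -5.8]
width: 0.67
grip_force: 67.0
```

The housing is over the post by 7 mm with no resistance; I'll keep going down.

Request:
jog_arm:
  deltas: [0,0,0.003,0,0,0,-1,0,0,0.006,0,0,0,-1,0,0,0.009,0,0,0,-1,0,0,0.011,0,0,0,-1,0,0,0.011,0,0,0,-1]

```text
time: 20.7
tool_pos: [0.5206, -0.3947, 0.0503]
tcp_rot: [0.319, 3.122, -0.001]
wrist_force: [-0.2, -0.6, -4.3]
width: 0.675
grip_force: 67.1
```

Request:
jog_arm:
  deltas: [0,0,0.003,0,0,0,-1,0,0,0.005,0,0,0,-1,0,0,0.007,0,0,0,-1,0,0,0.008,0,0,0,-1,0,0,0.009,0,0,0,-1,0,0,0.009,0,0,0,-1]

```text
time: 21.3
tool_pos: [0.5207, -0.3947, 0.0415]
tcp_rot: [0.319, 3.122, -0.001]
wrist_force: [0.8, -0.5, -4.5]
width: 0.673
grip_force: 67.2
```

Bearing weight is off the grip; ease onto the base.

Request:
jog_arm:
  deltas: [0,0,0.001,0,0,0,-1,0,0,0.0015,0,0,0,-1,0,0,0.002,0,0,0,-1]

```text
time: 21.6
tool_pos: [0.5208, -0.3947, 0.0403]
tcp_rot: [0.319, 3.122, -0.0]
wrist_force: [-2.3, 1.5, 3.1]
width: 0.676
grip_force: 67.8
```

Request:
jog_arm:
  deltas: [0,0,0,0,0,0,0.5,0,0,0,0,0,0,0.7,0,0,0,0,0,0,1,0,0,0,0,0,0,1,0,0,0,0,0,0,1]

```text
time: 22.1
tool_pos: [0.5209, -0.3948, 0.0398]
tcp_rot: [0.319, 3.121, -0.001]
wrist_force: [0.1, -0.0, -0.6]
width: 1.004
grip_force: 0.0
```

Request:
jog_arm:
  deltas: [0,0,-0.02,0,0,0,1,0,0,-0.05,0,0,0,1,0,0,-0.09,0,0,0,1,0,0,-0.12,0,0,0,1,0,0,-0.14,0,0,0,1,0,0,-0.14,0,0,0,1,0,0,-0.14,0,0,0,1]

```text
time: 22.8
tool_pos: [0.5203, -0.3946, 0.1795]
tcp_rot: [0.319, 3.121, -0.001]
wrist_force: [0.4, -0.0, -0.6]
width: 1.0
grip_force: 0.0
```

```bash
python3 - <<'E'
from h import *
import pickle
c=snap("wrist","w12");pickle.dump(c,open("w12.pkl","wb"))
for z,R_ in ((.058,.0235),(.058,.01),(.044,.03)):
    u,v=proj(c,(.5165,-.3925,z));r=380*R_/(c["origin"][2]-z);print(u,v,r);circ(c,u,v,60,(r*.9,r*1.12),z,p2=25)
g=cv2.cvtColor(c["color"],cv2.COLOR_BGR2GRAY);u,v=map(int,proj(c,(.5165,-.3925,.058)));w=45
r=g[v-w:v+w,u-w:u+w]
for t in (60,80,110):
  for ct in cv2.findContours((r>t).astype(np.uint8),cv2.RETR_CCOMP,cv2.CHAIN_APPROX_NONE)[0]:
    if len(ct)>60:
        e=cv2.fitEllipse(ct);uu,vv=e[0][0]+u-w,e[0][1]+v-w;print(t,np.round((uu,vv),1),np.round(e[1],1),ray(c,uu,vv,.058).round(4))
E
```

```text
318.9196341046593 235.77395761417344 36.162949262919255
[316.79999924 231.20000076] 40.4 [ 0.5131 -0.3933  0.058 ]
[313.79999924 231.20000076] 39.5 [ 0.5127 -0.3953  0.058 ]
[315.79999924 226.        ] 39.5 [ 0.5094 -0.3932  0.058 ]
[314.79999924 239.19999695] 35.4 [ 0.5183 -0.3958  0.058 ]
318.9196341046593 235.77395761417344 15.388489048050749
[315.         237.79999924] 14.1 [ 0.5173 -0.3954  0.058 ]
[313.79999924 235.        ] 16.8 [ 0.5153 -0.3958  0.058 ]
[313.5 237. ] 14.1 [ 0.5166 -0.3963  0.058 ]
318.7608499860569 230.3121080128892 43.688568509303295
[315.79999924 232.        ] 41.3 [ 0.5173 -0.3949  0.044 ]
[314.20000076 231.20000076] 39.8 [ 0.5165 -0.3958  0.044 ]
[317. 231.] 40.1 [ 0.5167 -0.3938  0.044 ]
[316.20000076 233.5       ] 42.5 [ 0.5184 -0.3947  0.044 ]
60 [314.6 237.3] [38.2 39.5] [ 0.517  -0.3956  0.058 ]
60 [317.8 234.4] [101.6 107.1] [ 0.5154 -0.3931  0.058 ]
60 [314.6 237. ] [54.5 57.4] [ 0.5167 -0.3955  0.058 ]
80 [314.5 237.5] [37.5 39. ] [ 0.5171 -0.3957  0.058 ]
80 [315.  236.7] [26.8 28.2] [ 0.5166 -0.3953  0.058 ]
80 [317.9 233.8] [85.2 90. ] [ 0.515  -0.3929  0.058 ]
80 [314.6 237. ] [55.3 57.9] [ 0.5168 -0.3956  0.058 ]
80 [311.9 263.6] [ 86.9 126.8] [ 0.5351 -0.4012  0.058 ]
110 [314.4 237.4] [36.7 38.1] [ 0.517  -0.3957  0.058 ]
110 [314.8 236.7] [28.2 29.5] [ 0.5166 -0.3954  0.058 ]
110 [317.1 234.9] [81.7 88.1] [ 0.5156 -0.3936  0.058 ]
110 [314.5 237. ] [56.2 58.8] [ 0.5168 -0.3956  0.058 ]
110 [312.6 254. ] [ 79.5 109. ] [ 0.5284 -0.3994  0.058 ]
```

The bearing's rings fit at (0.517,-0.3956) at z≈0.058, so it is raised. I'll grip its proud part.

```bash
python3 -c "
from h import *
to(.518,-.3955,.061,78.3)"
```

```text
delta [np.float64(0.0014), np.float64(-0.0019), np.float64(0.1171), np.float64(0.06), np.float64(0.1), np.float64(0.02)]
```

Request:
jog_arm:
  deltas: [0.002,-0.0015,0.04,0,0,0,1,0.002,-0.0015,0.08,0,0,0,1,0.002,-0.0015,0.1,0,0,0,1,0.002,-0.0015,0.112,0,0,0,1,0.002,-0.0015,0.117,0,0,0,1,0.002,-0.0015,0.117,0,0,0,1,0.002,-0.0015,0.117,0,0,0,1]

```text
time: 23.55
tool_pos: [0.5192, -0.3964, 0.0638]
tcp_rot: [0.319, 3.12, -0.002]
wrist_force: [-0.5, -0.3, 0.6]
width: 1.003
grip_force: 0.0
```

Request:
jog_arm:
  deltas: [0,0,0,0,0,0,-1,0,0,0,0,0,0,-1,0,0,0,0,0,0,-1,0,0,0,0,0,0,-1,0,0,0,0,0,0,-1,0,0,0,0,0,0,-1,0,0,0,0,0,0,-1]
  squeeze: 50

```text
time: 24.25
tool_pos: [0.5191, -0.3958, 0.0643]
tcp_rot: [0.319, 3.12, -0.001]
wrist_force: [-0.5, 1.3, 5.3]
width: 0.52
grip_force: 50.3
```

Request:
jog_arm:
  deltas: [0,0,-0.004,0,0,0,-1,0,0,-0.012,0,0,0,-1,0,0,-0.02,0,0,0,-1,0,0,-0.03,0,0,0,-1,0,0,-0.03,0,0,0,-1]

```text
time: 24.75
tool_pos: [0.5195, -0.3968, 0.0951]
tcp_rot: [0.319, 3.119, -0.004]
wrist_force: [-0.1, 0.1, -1.1]
width: 0.521
grip_force: 51.3
```

The bearing is held (1.1 N). I'll lift it and carry it towards the slim peg.

Request:
jog_arm:
  deltas: [0,0,-0.03,0,0,0,-1,0,0,-0.06,0,0,0,-1,0,0,-0.085,0,0,0,-1,0,0,-0.1,0,0,0,-1]

```text
time: 25.15
tool_pos: [0.5188, -0.3964, 0.1954]
tcp_rot: [0.319, 3.119, -0.004]
wrist_force: [0.5, -0.7, -1.4]
width: 0.519
grip_force: 51.6
```

Request:
jog_arm:
  deltas: [0.003,0.03,0,0,0,0,-1,0.0075,0.075,0,0,0,0,-1,0.012,0.12,0,0,0,0,-1,0.0165,0.165,0,0,0,0,-1,0.021,0.21,0,0,0,0,-1,0.0255,0.255,0,0,0,0,-1,0.03,0.3,0,0,0,0,-1,0.034,0.34,0,0,0,0,-1]

```text
time: 25.95
tool_pos: [0.5529, -0.0536, 0.192]
tcp_rot: [0.319, 3.123, -0.0]
wrist_force: [-0.5, 0.7, -0.9]
width: 0.519
grip_force: 51.6
```

Request:
jog_arm:
  deltas: [0.0045,0.045,0,0,0,0,-1,0.009,0.09,0,0,0,0,-1,0.0135,0.135,0,0,0,0,-1,0.018,0.18,0,0,0,0,-1,0.0225,0.225,0,0,0,0,-1,0.027,0.27,0,0,0,0,-1,0.0315,0.315,0,0,0,0,-1,0.036,0.36,0,0,0,0,-1]

```text
time: 26.75
tool_pos: [0.5907, 0.3057, 0.1917]
tcp_rot: [0.319, 3.123, -0.002]
wrist_force: [0.2, 0.5, -1.5]
width: 0.512
grip_force: 51.6
```

Request:
jog_arm:
  deltas: [0.003,0.03,0,0,0,0,-1,0.006,0.062,0,0,0,0,-1,0.006,0.062,0,0,0,0,-1,0.006,0.062,0,0,0,0,-1,0.006,0.062,0,0,0,0,-1]

```text
time: 27.25
tool_pos: [0.5975, 0.365, 0.1917]
tcp_rot: [0.32, 3.123, -0.003]
wrist_force: [1.0, -1.0, -1.5]
width: 0.52
grip_force: 51.7
```

```bash
python3 - <<'E'
from h import *
import pickle
c=snap("wrist","w13");pickle.dump(c,open("w13.pkl","wb"))
s,M=state();print(s["tool_pos"],s["width"],s["wrist_force"])
print([np.round(proj(c,p),1) for p in ((.546,.369,.018),(.546,.369,.053))])
x=c["color"].copy()
cv2.imwrite("pics/z13.png",cv2.resize(x[60:420,170:570],None,fx=1.6,fy=1.6,interpolation=cv2.INTER_CUBIC))
E
```

```text
[0.59761496 0.3647174  0.19189476] 0.5164011936118309 [-0.31690013 -0.18131781 -2.63911023]
[array([308.8, 158.7]), array([307.8, 162.9])]
```

View pics/z13.png

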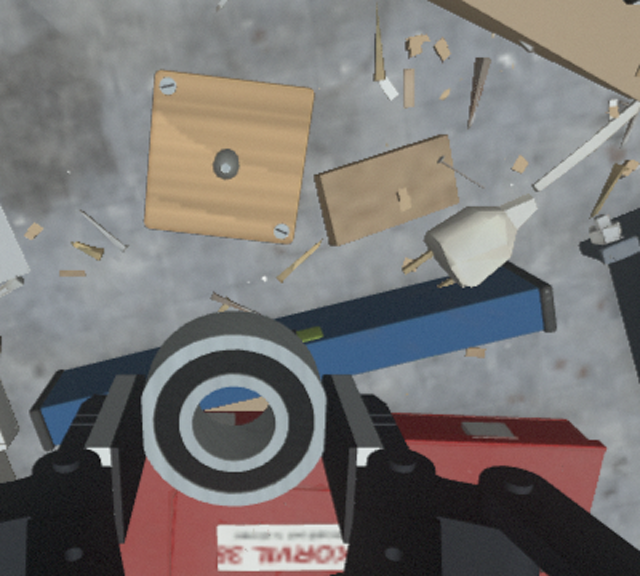

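The bearing is held level, its top centred at zoom (234.5,419). The slim pin's tip is at (226,168) and its base centre at (228,158).

```bash
python3 - <<'E'
from h import *
import pickle
c=pickle.load(open("w13.pkl","rb"));s,M=state();p=s["tool_pos"]
b=ray(c,316.6,321.9,p[2]-.006);t=ray(c,311.2,165,.053);q=ray(c,312.5,158.8,.018)
print(b,b-p,t,q,t-b,q-b, (M.T@(t-b)).round(4),(M.T@(q-b)).round(4))
E
```

```text
[0.59440385 0.36497227 0.18589476] [-0.00321111  0.00025487 -0.006     ] [0.54786642 0.3709665  0.053     ] [0.54667717 0.37179364 0.018     ] [-0.04653744  0.00599423 -0.13289476] [-0.04772669  0.00682137 -0.16789476] [ 0.0472 -0.0035  0.1328] [ 0.0486 -0.0028  0.1678]
```

Request:
jog_arm:
  deltas: [0.025,-0.002,0,0,0,0,-1,0.047,-0.003,0,0,0,0,-1,0.047,-0.003,0.04,0,0,0,-1,0.047,-0.003,0.075,0,0,0,-1,0.047,-0.003,0.095,0,0,0,-1,0.047,-0.003,0.105,0,0,0,-1,0.047,-0.003,0.105,0,0,0,-1]

```text
time: 28.0
tool_pos: [0.5506, 0.3709, 0.0855]
tcp_rot: [0.321, 3.124, -0.004]
wrist_force: [0.0, 0.2, -0.2]
width: 0.519
grip_force: 51.6
```

Request:
jog_arm:
  deltas: [0,0,0.005,0,0,0,-1,0,0,0.01,0,0,0,-1,0,0,0.015,0,0,0,-1,0,0,0.02,0,0,0,-1,0,0,0.02,0,0,0,-1]

```text
time: 28.5
tool_pos: [0.5511, 0.3722, 0.0664]
tcp_rot: [0.319, 3.123, -0.002]
wrist_force: [-0.6, -0.2, -1.6]
width: 0.524
grip_force: 51.7
```

Threaded 12 mm with no contact; continuing.

Request:
jog_arm:
  deltas: [0,0,0.005,0,0,0,-1,0,0,0.01,0,0,0,-1,0,0,0.015,0,0,0,-1,0,0,0.019,0,0,0,-1,0,0,0.022,0,0,0,-1,0,0,0.023,0,0,0,-1,0,0,0.023,0,0,0,-1]

```text
time: 29.2
tool_pos: [0.5516, 0.3724, 0.0439]
tcp_rot: [0.319, 3.122, -0.001]
wrist_force: [-0.4, 0.1, -0.8]
width: 0.521
grip_force: 51.7
```

Request:
jog_arm:
  deltas: [0,0,0.0005,0,0,0,-1,0,0,0.001,0,0,0,-1,0,0,0.001,0,0,0,-1]

```text
time: 29.5
tool_pos: [0.5518, 0.3725, 0.0434]
tcp_rot: [0.319, 3.122, -0.0]
wrist_force: [-0.4, 0.2, -0.9]
width: 0.519
grip_force: 51.7
```

Request:
jog_arm:
  deltas: [0,0,0.0005,0,0,0,-1,0,0,0.001,0,0,0,-1,0,0,0.0015,0,0,0,-1,0,0,0.0015,0,0,0,-1]

```text
time: 29.9
tool_pos: [0.5518, 0.3725, 0.0424]
tcp_rot: [0.319, 3.122, -0.0]
wrist_force: [-2.1, -0.5, 3.9]
width: 0.516
grip_force: 52.1
```

Contact with the base. Release, retreat straight up, then check all stands numerically.

Request:
jog_arm:
  deltas: [0,0,0,0,0,0,0.2,0,0,0,0,0,0,0.4,0,0,0,0,0,0,1,0,0,0,0,0,0,1,0,0,0,0,0,0,1]

```text
time: 30.4
tool_pos: [0.5517, 0.3725, 0.0416]
tcp_rot: [0.319, 3.122, -0.001]
wrist_force: [0.2, 1.1, -0.6]
width: 1.004
grip_force: 0.0
```

Request:
jog_arm:
  deltas: [0,0,-0.02,0,0,0,1,0,0,-0.05,0,0,0,1,0,0,-0.09,0,0,0,1,0,0,-0.13,0,0,0,1,0,0,-0.15,0,0,0,1,0,0,-0.15,0,0,0,1,0,0,-0.15,0,0,0,1]

```text
time: 31.1
tool_pos: [0.5512, 0.3726, 0.1917]
tcp_rot: [0.319, 3.121, 0.0]
wrist_force: [-0.4, -0.4, -0.2]
width: 0.996
grip_force: 0.0
```

```bash
python3 - <<'E'
from h import *
c=snap("wrist","w14")
for z in (.036,):
    u,v=proj(c,(.547,.371,z));r=380*.0235/(c["origin"][2]-z);print(u,v,r);circ(c,u,v,55,(r*.9,r*1.12),z,p2=25)
    w=45;u,v=int(u),int(v);g=cv2.cvtColor(c["color"],cv2.COLOR_BGR2GRAY)[v-w:v+w,u-w:u+w]
    for ct in cv2.findContours((g<60).astype(np.uint8),cv2.RETR_CCOMP,cv2.CHAIN_APPROX_NONE)[0]:
        if len(ct)>60: e=cv2.fitEllipse(ct);print(np.round((e[0][0]+u-w,e[0][1]+v-w),1),np.round(e[1],1),ray(c,e[0][0]+u-w,e[0][1]+v-w,z).round(4))
s=snap("scene","s2");import pickle
o=pickle.load(open("scene.pkl","rb"))["color"]
d=cv2.absdiff(o,s["color"]).max(2)
for n,p in dict(tape_measure=(.63,-.072,.03),tape_roll=(.471,-.166,.01)).items():
    u,v=map(int,proj(s,p)); print(n,(u,v),d[v-18:v+18,u-15:u+15].mean())
print(state()[0]["wrist_force"])
E
```

```text
313.6566699571441 223.70652223979502 31.758206882402693
[315.5        222.20000076] 29.1 [0.5462 0.3726 0.036 ]
[315.20000076 226.79999924] 30.2 [0.5496 0.3717 0.036 ]
[313.79999924 222.5       ] 28.6 [0.5461 0.3713 0.036 ]
[317.20000076 225.79999924] 32.9 [0.5491 0.3734 0.036 ]
[315.5 226.3] [46.5 48.6] [0.5493 0.3719 0.036 ]
[315.5 226.7] [36.4 37.4] [0.5496 0.3719 0.036 ]
tape_measure (380, 259) 2.5527777777777776
tape_roll (361, 327) 1.538888888888889
[ 0.03796419 -0.76998552 -0.2301362 ]
```

The bearing is seated round the slim pin and lies level. The tape measure and roll are unmoved. The housing seated at the expected height, and the bearing's lift force showed the housing stayed down.

```bash
python3 -c "
from h import *
print(finish_job())"
```

```text
the job is handed in; nothing more can be done
None
```

I handed the job in after about 31 s of robot time: shaft in the bored block, cover ring over the stout peg, housing flat on the press-out stand, bearing right down on the slim peg, and the tape measure and roll of tape unmoved. I checked the shaft and cover by picture; the housing (its seating height and the contact force) and the bearing (contact force and a circle fit to the last wrist image) I checked only by measurement.

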